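# Set the blue painting up on the table easel

### The arm

A 6-joint arm with a two-finger parallel gripper is mounted at the origin on the work surface. World frame = base frame: x ahead of the robot, y to its left, z up, the work surface at z = 0. Lengths are in mm, angles in rad, forces in N, time in s.
With the tool pointing down it reaches from about 275 to 750 mm from the base axis. Payload 10.2 kg.
Tool frame: the origin (TCP) lies midway between the tips of the shut fingers; the grasp point (between the pads) lies 19 mm behind it; z points along the fingers, y is the line along which they close (so a half turn about z gives the same grasp; the last joint's range is limited). The gripper opens to 85 mm and grips with 20 to 120 N. Pads are 22 mm wide; open, the fingers measure 114 mm over their backs; the gripper's body (76 mm by 85 mm) begins 54 mm behind the grasp point. The pads swing forward as they close: fully open they stand 13 mm farther back than shut.
Start: joints at [1.124, 0.313, 1.498, -0, 1.331, -0.223], TCP at [116.529, 511.91, 199.194] pointing down, gripper open.
Joint ranges: [-2.94, 2.94], [-0.97, 2.17], [0.19, 2.56], [-1.23, 4.37], [0.02, 3.11], [-2.88, 2.88]. Speed limits (rad/s): [2.39, 2.39, 3.01, 3.14, 3.14, 3.14].

### API

Orientations are given as a unit quaternion [w, x, y, z].
In Python, from rig import ctrl gives the robot as it stands.
- The arm moves only by the tool arm_command, never from a script. Its argument "increments" is a list of rows, each an object with "dr": the turn, a rotation vector about the tool's x, y, z in units of pi/4 rad (1.0 is pi/4 rad), a list of three; "offset": the shift along the tool's x, y, z in units of 120 mm (1.0 is 120 mm), a list of three; "hand": the opening, from -1 (shut) to 1 (fully open). A call has 1 to 8 rows; each row shifts and turns the commanded pose from where the row before left it, along the tool's axes as they then stand; what a row does not reach is not made up. A row lasts 1/10 s, in which the tool goes at most 50 mm and 8.59 degrees, less where a joint would pass 70% of its speed; a pose out of reach is approached as far as the arm can. A call with a number of a shift or a turn outside -1 to 1 is refused whole. A call with a gripper value outside its range is refused whole. The fingers move at their own pace and stop on an object; "grip_force" is the grip in N (left out, the last holds). Time passes only in rows, so rows that do not move let the fingers close. It gives the time, the measured TCP pose, the force, the opening and the grip force at its end, in the units of the state.
- ctrl.sense(): the state, without advancing time (a new reading comes with each control period).
- ctrl.capture(name): name is "side" or "top"; returns the picture (480x640x3 uint8, red, green, blue); there is no depth.
- ctrl.camera_info(name): a dict with "K" (3x3 intrinsics, pixels), "R" (3x3) and "t" (3): a world point X has camera coordinates R X + t. Camera axes: x right, y down, z forward; pixel columns grow to the right and rows downward; lengths in mm; the calibration is good to about 2 mm. A picture is of the moment at which its call begins. camera_info takes no time and is no camera call.
- ctrl.finish_job(): hands the job in; it is judged then, once.
The state is a dict: "time_s": time; "joints": joint angles; "dq": joint speeds; "tau": joint torques, N m; "eef_pos": TCP position; "ee_rot": TCP orientation; "force": force on the tool from outside, world axes, zero at the start; "wrist_torque": the same for the moment, N m; "grip_width": opening from 0.0 (shut) to 1.0 (fully open); "grip_force": force on a finger pad.
Only numpy, scipy, OpenCV 4.12 (cv2) and the standard library are available. Lean on these libraries where they do the work, as an engineer would, in place of code of your own. Each camera call takes 0.05 s, during which the arm holds its last target. There are 200 camera calls.

### The job

Take the small blue painting out of the drying rack and set it down gently, without dropping it, on the little table easel: bottom edge on the narrow ledge, leaning back against the easel, roughly centred and straight, painted side to the front. Leave the red painting, the jar, the bottle and the palette knife where they are.

Things in the scene. Friction and masses are not known exactly. Their poses are not given: they have to be found in the camera images.
- blue_panel: Small blue painting on a stiff panel, 15 mm thick (x), 120 mm wide (y), 140 mm tall (z), about 0.13 kg; blue front and edges, white, green and brown strokes on the front, bare wood back. Starts upright in either slot of the rack. Origin: centre of its underside; +x points out of the painted front, +z to its top edge.
- red_panel: Red painting with yellow and orange strokes, same size and axes as the blue one, upright in the rack's other slot, 90 mm away. Stays there.
- rack: Wooden drying rack, fixed: board 200 (x) x 150 (y) x 15 mm with two slots along y at x = -45 and +45 mm, 19 mm wide between strips rising 28 mm above the board. The panels stand on the board, 15 mm above the table, painted fronts to the rack's +x. Origin: centre of its underside.
- easel: Light-wood table easel, fixed. Origin: centre of its underside; +x out of its front (roughly away from the robot), y along the ledge, +z up. Its back leans 0.26 rad from vertical to -x and reaches 78 mm up the slope from the ledge; a panel's top stands free above it. Ledge: 180 mm long, square to the back (rises 0.26 rad to the front), 24 mm clear depth between the back and a 6 mm high front lip.
- easel_seat (a point): Point on the ledge's upper surface, 67 mm above the table, midway along the ledge, where the centre of the panel's bottom (its origin) lies when the panel stands centred about 1 mm off the leaning back. Axes as the easel's.
- easel_front (a point): Imaginary point in the air 120 mm in front (+x) of the easel's origin and 120 mm above the table: the side from which the easel is viewed.
- jar: Glass jar with a red lid, diameter 68 mm, 95 mm tall, standing on the table. Origin: centre of its underside.
- glue: White bottle with a yellow label and a blue cap, diameter 58 mm, 125 mm tall, standing on the table. Origin: centre of its underside.
- knife: Palette knife with a wooden handle, 190 mm long, lying on the table along its x. Origin: near its middle, underneath.
Things that resemble listed ones, but are neither listed nor needed, are in the scene too. Several things look just like the easel: the one meant starts farthest to the robot's left.

How it is judged (in metres and radians):
On the way:
1. the blue panel is lowered to within 20 mm of the ledge while still held in the fingers (z of blue_panel in the frame of easel_seat between -0.012 and 0.02 m and x of blue_panel in the frame of easel_seat between -0.03 and 0.03 m and y of blue_panel in the frame of easel_seat between -0.04 and 0.04 m and contact force between the fingers and blue_panel above 0.5 N), for 0.1 s.
At the end, for the whole second after the job is handed in: Blue panel let go and still on the easel: origin within -12..+16 mm (easel x), 30 mm (along the ledge) and -8..+10 mm (height) of the seat point, leaning back 0.15 to 0.5 rad, straight along the ledge within 0.15 rad, painted side to the front (x of blue_panel in the frame of easel_seat between -0.012 and 0.016 m and y of blue_panel in the frame of easel_seat between -0.03 and 0.03 m and z of blue_panel in the frame of easel_seat between -0.008 and 0.01 m and angle between blue_panel's own z axis and vertical between 0.15 and 0.5 rad and x of easel_front in the frame of blue_panel above 0.03 m and angle between the y axis of blue_panel and the y axis of easel, either way round below 0.15 rad and z of easel in the frame of blue_panel below -0.03 m and contact force between blue_panel and easel above 0.3 N and linear speed of blue_panel below 0.02 m/s and angular speed of blue_panel below 0.1 rad/s); the robot touches nothing.
It fails at once if the red painting is moved more than 20 mm (distance of red_panel from where it was at the start of the episode above 0.02 m).
It fails at once if the jar is moved more than 20 mm (distance of jar from where it was at the start of the episode above 0.02 m).
It fails at once if the glue bottle is moved more than 20 mm (distance of glue from where it was at the start of the episode above 0.02 m).
It fails at once if the palette knife is moved more than 20 mm (distance of knife from where it was at the start of the episode above 0.02 m).
It fails at once if the blue panel is pushed or knocked hard against the easel (more than 40 N) (contact force between blue_panel and easel above 40 N).
It also fails if it takes over 38 s, if anything falls off the work surface, if the arm or the gripper's body presses on something with over 40 N, if the wrist force passes 120 N, or if a joint passes its speed limit or range.

## Working session

There is one attempt and no reset: what is moved stays moved. The work goes in short steps, Python scripts to look and compute and a tool call to move; the robot and the scene stay as the last step left them, time stands still between calls to the robot, and variables do not carry over. Pictures are saved under pics/ and viewed, at most 10 in all, crops included, and the job is handed in when it is done.

Besides the shell and the picture viewer there is one more tool, called after "Emit:" as name(argument=value, ...) on one line, values as JSON. arm_command: Moves the arm, as the interface text tells. Shifts and turns lie within -1 to 1; 1 stands for 120 mm of shift or pi/4 rad of turn. Its arguments: {"type":"object","properties":{"increments":{"type":"array"},"grip_force":{"type":"number"}},"required":["increments"]}

```bash
mkdir -p pics; ls; python3 - <<'E'
from rig import ctrl
import cv2,numpy as np
for n in("side","top"):
    im=ctrl.capture(n); cv2.imwrite(f"pics/{n}0.png",im[:,:,::-1])
    c=ctrl.camera_info(n); print(n,np.round(c["K"],1).tolist(),np.round(c["R"],4).tolist(),np.round(c["t"],1).tolist())
s=ctrl.sense(); print(s)
E
```

```text
pics
side [[573.3, 0.0, 316.5], [0.0, 573.3, 239.0], [0.0, 0.0, 1.0]] [[0.8206, -0.5712, -0.0183], [-0.448, -0.6232, -0.6411], [0.3548, 0.5343, -0.7673]] [-440.2, 276.7, 1159.1]
top [[479.1, 0.0, 311.5], [0.0, 479.1, 242.0], [0.0, 0.0, 1.0]] [[-0.0251, -0.9995, -0.0186], [-0.9864, 0.0278, -0.1623], [0.1627, 0.0142, -0.9866]] [-6.4, 542.4, 1080.2]
{'time_s': 0.1, 'joints': array([ 1.12358304e+00,  3.13347967e-01,  1.49833366e+00,  7.08925453e-06,
        1.33098025e+00, -2.23378899e-01]), 'dq': array([-0.00172067, -0.00316689, -0.00303679,  0.00121122,  0.00091053,
       -0.00127967]), 'tau': array([ 1.99930742e-03, -4.12903190e+01, -2.60140443e+01, -2.09999853e-04,
        3.04062247e-03,  8.11337736e-05]), 'eef_pos': array([116.42294874, 511.67316955, 198.72623059]), 'ee_rot': array([-1.79163367e-04,  1.11684529e-01,  9.93743569e-01, -5.03705079e-04]), 'force': array([-0.26748287, -0.31806496,  1.12396707]), 'wrist_torque': array([-0.01948215, -0.01847279, -0.00990526]), 'grip_force': 0.0, 'grip_width': 1.0001456349296698}
```

View pics/side0.png

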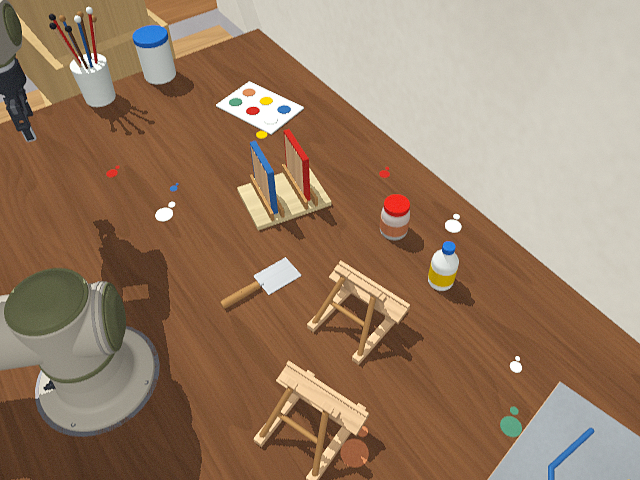

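View pics/top0.png

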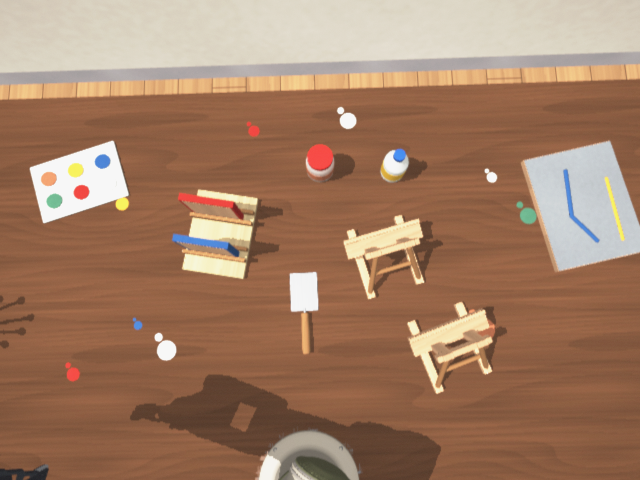

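The top view shows these candidates:
- **Blue panel:** the blue edge at top (207,245), side (263,177). Things it could be confused with are the red panel at top (210,206), side (297,165), and the grey board with a blue stroke at top (585,205).
- **Easels:** one at top (385,245), side (360,305), and one at top (452,340), side (315,415). Robot-left is image-left in the top view, so the one I want is at top (385,245).

I'll check this in a close crop.

```bash
python3 - <<'E'
import cv2,numpy as np
t=cv2.imread("pics/top0.png");s=cv2.imread("pics/side0.png")
def c(im,x,y): 
    o=cv2.resize(im[y:y+100,x:x+133],(800,600),interpolation=cv2.INTER_CUBIC)
    o=cv2.resize(im[y:y+100,x:x+133],(400,300),interpolation=cv2.INTER_CUBIC)
    for k in range(0,133,20): cv2.putText(o,str(x+k),(int(k*400/133),8),0,.3,(255,255,255)); cv2.line(o,(int(k*400/133),10),(int(k*400/133),14),(255,255,255))
    for k in range(10,100,20): cv2.putText(o,str(y+k),(0,k*3+3),0,.3,(255,255,255))
    return o
cv2.imwrite("pics/c0.png",np.vstack([np.hstack([c(t,150,185),c(s,220,125)]),np.hstack([c(t,325,205),c(s,295,260)])]))
E
```

```text
(no output)
```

View pics/c0.png

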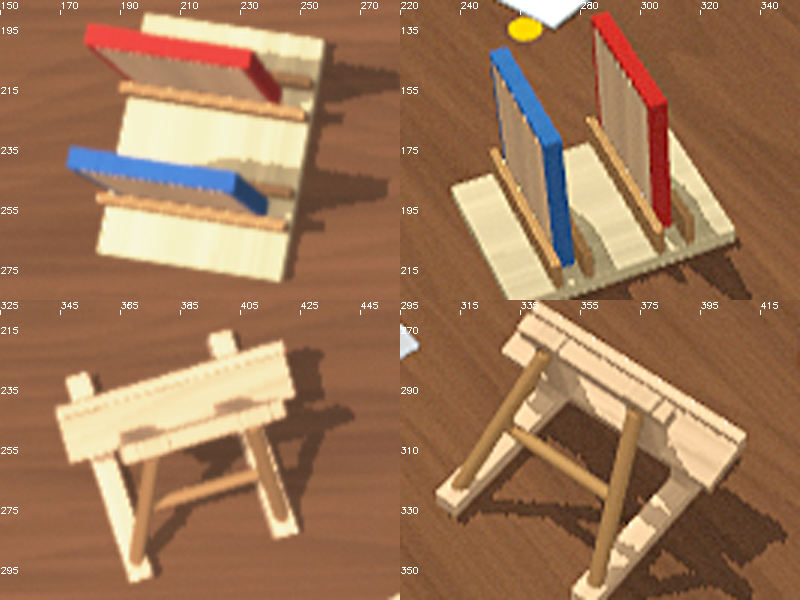

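The crop shows the blue panel in the nearer slot with its bare-wood back towards the robot, and the easel with its rear legs towards the robot. Next I'll enlarge the easel board to pick precise landmarks.

```bash
python3 - <<'E'
import cv2,numpy as np
t=cv2.imread("pics/top0.png");s=cv2.imread("pics/side0.png")
def c(im,x,y,w,h,f=7): 
    o=cv2.resize(im[y:y+h,x:x+w],(w*f,h*f),interpolation=cv2.INTER_LANCZOS4)
    for k in range(0,w,10): cv2.putText(o,str(x+k),(k*f,8),0,.3,(255,255,255))
    for k in range(0,h,10): cv2.putText(o,str(y+k),(0,k*f+3),0,.3,(255,255,255))
    return o
a=c(t,340,212,57,85);b=c(s,325,258,57,85)
cv2.imwrite("pics/c1.png",np.hstack([c(t,340,210,90,62,4) ,c(s,325,258,90,62,4)])) 
cv2.imwrite("pics/c1.png",np.vstack([c(t,340,212,100,42,7),c(s,325,258,100,43,7)]))
E
```

```text
(no output)
```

View pics/c1.png

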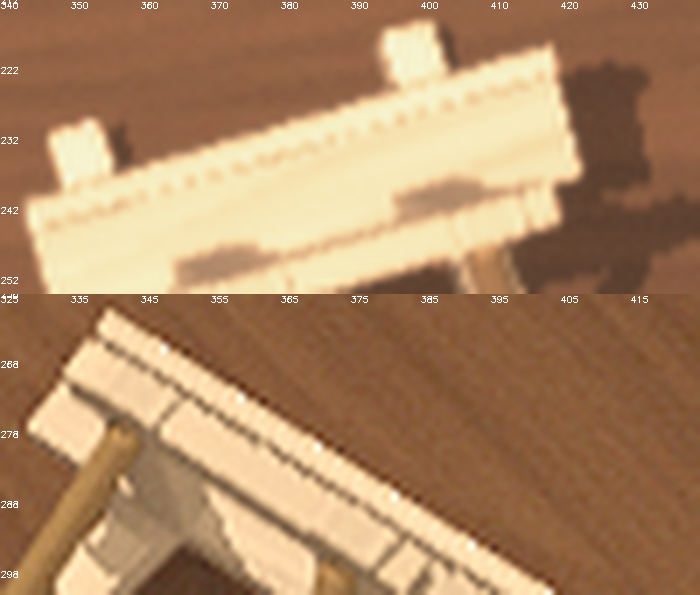

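The top crop shows the ledge quad with lip corners at (344,241) and (418.9,218.4) and rear corners at (348,259) and (423,237). The side crop has the same corners at (340.4,260.3), (409.7,305), (329,278.7) and (396.4,323.3). I'll triangulate these and the blue panel's top.

```bash
cat > geo.py <<'E'
from rig import ctrl
import numpy as np, cv2
I={n:ctrl.camera_info(n) for n in("side","top")}
P={n:np.array(i["K"])@np.c_[np.array(i["R"]),np.array(i["t"])] for n,i in I.items()}
def tri(t,s):
    X=cv2.triangulatePoints(P["top"],P["side"],np.array(t,float).reshape(2,1),np.array(s,float).reshape(2,1)).ravel(); X=X[:3]/X[3]
    return X
def proj(n,X):
    q=P[n]@np.r_[X,1]; return q[:2]/q[2]
E
python3 - <<'E'
from geo import *
T=lambda u,v:(150+u/3.008,185+v/3); S=lambda u,v:(220+(u-400)/3.008,125+v/3)
pts={"FL":((344,241),(340.4,260.3)),"FR":((418.9,218.4),(409.7,305)),"RL":((348.3,259),(329,278.7)),"RR":((422.9,237.4),(396.4,323.3)),
"bLf":(T(71,147),S(500,46)),"bLb":(T(67,166),S(490,54)),"bRf":(T(238,172),S(562,136)),"bRb":(T(234,192),S(544,146)),
"rLf":(T(89,24),S(606,12)),"rLb":(T(86,44),S(592,20)),"rRf":(T(254,50),S(667,98)),"rRb":(T(250,70),S(648,107)),
"rackFR":(T(324,38),S(735,238)),"rackBR":(T(282,282),S(510,300))}
X={}
for k,(t,s) in pts.items():
    x=X[k]=tri(t,s); print(k,x.round(1),"err",(proj("top",x)-t).round(1),(proj("side",x)-s).round(1))
for k in "br":
    c=sum(X[k+q] for q in("Lf","Lb","Rf","Rb"))/4; d=(X[k+"Lf"]+X[k+"Lb"]-X[k+"Rf"]-X[k+"Rb"])/2
    print(k,c.round(1),np.linalg.norm(d).round(1),"yaw",np.arctan2(-d[0],d[1]).round(3))
for a,b in("FL","FR"),("RL","RR"):
    d=X[a]-X[b]; print(np.linalg.norm(d).round(1),((X[a]+X[b])/2).round(1),"yaw",np.arctan2(-d[0],d[1]).round(3))
E
```

```text
FL [535.9 -94.9  77.7] err [-0.2  0.4] [ 0.3 -0.1]
FR [ 583.5 -268.    75.4] err [-0.2  0.5] [ 0.4 -0.1]
RL [ 498.  -104.9   51.6] err [-0.1  0.2] [ 0.2 -0. ]
RR [ 542.  -278.2   57.8] err [-0.2  0.6] [ 0.5 -0.1]
bLf [546.2 271.4 156.5] err [-0.5  1.3] [ 0.9 -0.2]
bLb [536.1 274.9 150.4] err [-0.1  0.2] [ 0.1 -0. ]
bRf [527.1 151.2 159.9] err [-0.  0.] [ 0. -0.]
bRb [513.4 155.3 154.1] err [-0.1  0.2] [ 0.2 -0. ]
rLf [638.4 260.6 153.5] err [-0.2  0.5] [ 0.3 -0.1]
rLb [625.6 263.4 149.3] err [-0.   0.1] [ 0.1 -0. ]
rRf [615.3 140.  159.6] err [ 0.  -0.1] [-0.1  0. ]
rRb [600.9 144.  155.3] err [-0.1  0.3] [ 0.2 -0.1]
rackFR [662.6 111.9  -2.3] err [-0.4  1. ] [ 0.8 -0.2]
rackBR [460.6 142.2  24.1] err [-0.1  0.2] [ 0.2 -0. ]
b [530.7 213.2 155.2] 121.8 yaw -0.172
r [620.1 202.  154.4] 122.5 yaw -0.196
179.5 [ 559.7 -181.4   76.6] yaw 0.269
178.9 [ 520.  -191.5   54.7] yaw 0.249
```

```bash
python3 - <<'E'
from geo import *
def ray(n,uv,z):
    i=I[n];R=np.array(i["R"]);C=-R.T@np.array(i["t"]);d=R.T@np.linalg.inv(i["K"])@np.r_[uv,1]
    return C+d*(z-C[2])/d[2]
yaw=.26;ex=np.array([np.cos(yaw),np.sin(yaw),0]);ey=np.array([-ex[1],ex[0],0]);M=np.array([559.7,-181.4,0])
E=lambda X:(np.dot(X-M,ex).round(1),np.dot(X-M,ey).round(1),X[2].round(1))
for uv in((419.3,238.4),(420,244.1),(385.,247.4)): 
    X=ray("top",uv,140);print("back top",E(X),proj("side",X).round(1))
for uv in((346.9,243.7),(419.3,223.5),(383,233.)): print("lip inner top",E(ray("top",uv,76.8)))
for uv in((338.9,263.9),(360,277.5)): print("lip inner side",E(ray("side",uv,76.8)),E(ray("side",uv,71)))
for uv in((419.3,238.4),(420,244.1)):
  s=(386.4,296); X=tri(uv,s);print(E(X),proj("top",X)-uv)
E
python3 - <<'E'
import cv2,numpy as np
s=cv2.imread("pics/side0.png")
cv2.imwrite("pics/c2.png",cv2.resize(s[258:333,320:420],(800,600),interpolation=cv2.INTER_LANCZOS4))
E
```

```text
back top (np.float64(-49.4), np.float64(-60.8), np.float64(140.0)) [386.4 295.1]
back top (np.float64(-61.6), np.float64(-58.3), np.float64(140.0)) [381.6 298.5]
back top (np.float64(-47.2), np.float64(15.3), np.float64(140.0)) [355.8 274.1]
lip inner top (np.float64(-7.7), np.float64(84.5), np.float64(76.8))
lip inner top (np.float64(-10.0), np.float64(-87.4), np.float64(76.8))
lip inner top (np.float64(-7.5), np.float64(-1.5), np.float64(76.8))
lip inner side (np.float64(-10.5), np.float64(86.9), np.float64(76.8)) (np.float64(-7.0), np.float64(89.6), np.float64(71.0))
lip inner side (np.float64(-10.3), np.float64(29.9), np.float64(76.8)) (np.float64(-6.8), np.float64(32.3), np.float64(71.0))
(np.float64(-49.4), np.float64(-61.2), np.float64(137.5)) [-0.04974313  0.1183855 ]
(np.float64(-57.4), np.float64(-61.2), np.float64(144.5)) [ 1.13206532 -2.58747816]
```

View pics/c2.png

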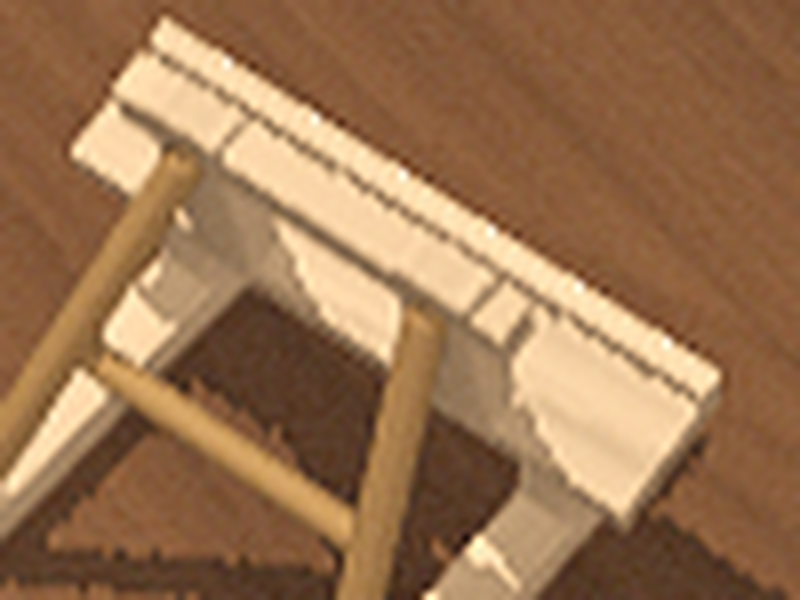

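The back's top edge and the lip's inner edge agree. The seat is at about (539.4, -186.8, 67) with the easel yaw about 0.26. The blue panel's top centre is at (530.7, 213.2, 155) with yaw about -0.17. I'll turn the tool first, then translate.

```bash
cat > plan.py <<'E'
import sys,numpy as np
from scipy.spatial.transform import Rotation as Ro
from rig import ctrl
# usage: plan.py x y z yaw lean : tool y along (cos yaw,sin yaw), tilted so the tool leans back by 'lean'
x,y,z,yaw,lean=map(float,sys.argv[1:6])
s=ctrl.sense();q=s["ee_rot"];R=Ro.from_quat([q[1],q[2],q[3],q[0]])
e=np.array([np.cos(yaw),np.sin(yaw),0]);k=np.array([0,0,1.])
ty=np.cos(lean)*e+np.sin(lean)*k; tz=-(np.cos(lean)*k-np.sin(lean)*e); tx=np.cross(ty,tz)
T=Ro.from_matrix(np.c_[tx,ty,tz]);d=np.array([x,y,z])-s["eef_pos"]
print("t",round(s["time_s"],2),"pos",s["eef_pos"].round(1),"F",s["force"].round(1),"gw",round(s["grip_width"],3),"gf",round(s["grip_force"],1))
print("turn units",((R.inv()*T).as_rotvec()/(np.pi/4)).round(3),"offset now-frame",(R.inv().apply(d)/120).round(3),"target-frame",(T.inv().apply(d)/120).round(3))
E
ls
```

```text
geo.py
pics
plan.py
```

Emit:
arm_command(increments=[{"dr":[0,0,0.19],"offset":[0,0,0],"hand":0.3},{"dr":[0,0,0.19],"offset":[0,0,0],"hand":0.3},{"dr":[0,0,0.19],"offset":[0,0,0],"hand":0.3},{"dr":[0,0,0.19],"offset":[0,0,0],"hand":0.3},{"dr":[0,0,0.19],"offset":[0,0,0],"hand":0.3},{"dr":[0,0,0.19],"offset":[0,0,0],"hand":0.3},{"dr":[0,0,0.19],"offset":[0,0,0],"hand":0.3},{"dr":[0,0,0.19],"offset":[0,0,0],"hand":0.3}])

```text
time_s: 0.9
eef_pos: [116.4, 511.7, 198.8]
ee_rot: [0.0, 0.653, 0.757, -0.0]
force: [1.1, -0.4, 1.0]
grip_width: 0.647
grip_force: 0.0
```

Emit:
arm_command(increments=[{"dr":[0,0,0.19],"offset":[0,0,0],"hand":0.3},{"dr":[0,0,0.19],"offset":[0,0,0],"hand":0.3}])

```text
time_s: 1.1
eef_pos: [116.4, 511.7, 198.8]
ee_rot: [0.0, 0.759, 0.652, -0.0]
force: [0.5, 0.1, 0.2]
grip_width: 0.654
grip_force: 0.0
```

```bash
python3 plan.py 530.7 213.2 200 -0.17 0
```

```text
t 1.1 pos [116.4 511.7 198.8] F [0.5 0.1 0.2] gw 0.654 gf 0.0
turn units [-0.     0.001  0.024] offset now-frame [-1.939  3.788 -0.009] target-frame [-1.868  3.823 -0.01 ]
```

Emit:
arm_command(increments=[{"dr":[0,0,0.024],"offset":[0,0,0],"hand":0.3},{"dr":[0,0,0],"offset":[-0.17,0.34,0],"hand":0.3},{"dr":[0,0,0],"offset":[-0.17,0.34,0],"hand":0.3},{"dr":[0,0,0],"offset":[-0.17,0.34,0],"hand":0.3},{"dr":[0,0,0],"offset":[-0.17,0.34,0],"hand":0.3},{"dr":[0,0,0],"offset":[-0.17,0.34,0],"hand":0.3},{"dr":[0,0,0],"offset":[-0.17,0.34,0],"hand":0.3},{"dr":[0,0,0],"offset":[-0.17,0.34,0],"hand":0.3}])

```text
time_s: 1.9
eef_pos: [376.2, 323.0, 199.2]
ee_rot: [-0.0, 0.762, 0.648, 0.0]
force: [0.3, 0.8, 0.1]
grip_width: 0.651
grip_force: 0.0
```

Emit:
arm_command(increments=[{"dr":[0,0,0],"offset":[-0.17,0.34,0],"hand":0.3},{"dr":[0,0,0],"offset":[-0.17,0.34,0],"hand":0.3},{"dr":[0,0,0],"offset":[-0.17,0.34,0],"hand":0.3},{"dr":[0,0,0],"offset":[-0.0,0.34,0],"hand":0.3},{"dr":[0,0,0],"offset":[0,0,0],"hand":0.3},{"dr":[0,0,0],"offset":[0,0,0],"hand":0.3}])

```text
time_s: 2.5
eef_pos: [526.0, 237.0, 198.4]
ee_rot: [-0.0, 0.762, 0.647, -0.001]
force: [0.0, 0.7, -0.2]
grip_width: 0.648
grip_force: 0.0
```

```bash
python3 plan.py 530.7 213.2 121 -0.17 0
```

```text
t 2.5 pos [526.  237.  198.4] F [ 0.   0.7 -0.2] gw 0.648 gf 0.0
turn units [-0.002  0.001  0.01 ] offset now-frame [-0.189  0.072  0.645] target-frame [-0.189  0.072  0.645]
```

Emit:
arm_command(increments=[{"dr":[0,0,0.01],"offset":[-0.19,0.072,0],"hand":0.3},{"dr":[0,0,0],"offset":[0,0,0.16],"hand":0.3},{"dr":[0,0,0],"offset":[0,0,0.16],"hand":0.3},{"dr":[0,0,0],"offset":[0,0,0.16],"hand":0.3},{"dr":[0,0,0],"offset":[0,0,0.165],"hand":0.3},{"dr":[0,0,0],"offset":[0,0,0],"hand":0.3},{"dr":[0,0,0],"offset":[0,0,0],"hand":0.3}])

```text
time_s: 3.2
eef_pos: [530.4, 214.0, 122.6]
ee_rot: [0.0, 0.765, 0.644, 0.0]
force: [0.4, 0.6, 0.4]
grip_width: 0.653
grip_force: 0.0
```

```bash
python3 plan.py 530.7 213.2 121 -0.17 0; python3 - <<'E'
from rig import ctrl
import cv2,numpy as np
a=ctrl.capture("side")[110:230,200:360];b=ctrl.capture("top")[150:270,150:310]
cv2.imwrite("pics/g0.png",cv2.resize(np.vstack([a,b])[:,:,::-1],(400*1,600)) if 0 else np.hstack([cv2.resize(v[:,:,::-1],(400,300)) for v in(a,b)]))
E
```

```text
t 3.2 pos [530.4 214.  122.6] F [0.4 0.6 0.4] gw 0.653 gf 0.0
turn units [ 0.001 -0.    -0.   ] offset now-frame [-0.006  0.004  0.014] target-frame [-0.006  0.004  0.014]
```

View pics/g0.png

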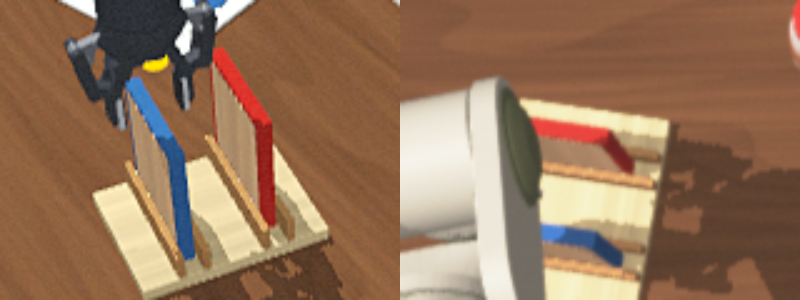

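```bash
python3 - <<'E'
from geo import *
e=np.array([np.cos(.17),-np.sin(.17),0])
for n,X in (("tcp",[530.4,214,122.6]),("top mid",[530.7,213.2,155]),("f+",np.array([530.4,214,117])+32*e),("f-",np.array([530.4,214,117])-32*e)):
    p=proj("side",X); print(n,((p-[200,110])*2.5).round())
E
```

```text
tcp [156. 141.]
top mid [153. 116.]
f+ [187. 135.]
f- [125. 156.]
```

```bash
python3 - <<'E'
from rig import ctrl
import cv2
a=ctrl.capture("side")[110:190,210:316];cv2.imwrite("pics/g1.png",cv2.resize(a[:,:,::-1],(795,600),interpolation=cv2.INTER_CUBIC))
E
```

```text
(no output)
```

View pics/g1.png

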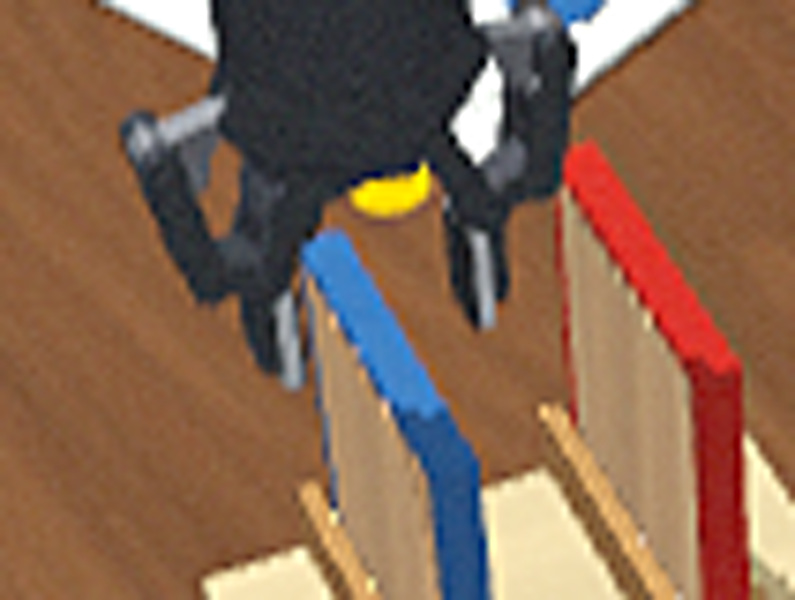

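```bash
python3 - <<'E'
from geo import *
for z in(199,212,225): print(z,proj("side",[116.4,511.7,z]).round(1), proj("top",[116.4,511.7,z]).round(1))
for z in(122.6,130,140,150): print(z,proj("side",[530.4,214,z]).round(1))
im=cv2.imread("pics/side0.png");print(np.argwhere(im[100:150,0:60].max(2)<70).max(0)+[100,0])
cv2.imwrite("pics/s0c.png",np.hstack([cv2.resize(im[80:155,0:50],(400,600),interpolation=cv2.INTER_CUBIC),cv2.resize(cv2.imread("pics/top0.png")[440:480,0:53],(400,600*50//100))if 0 else np.vstack([cv2.resize(cv2.imread("pics/top0.png")[440:480,0:53],(400,300)),np.zeros((300,400,3),np.uint8)])]))
E
```

```text
199 [ 38.5 142.7] [ 35.4 457.6]
212 [ 36.3 138.3] [ 31.3 459.6]
225 [ 34.1 133.9] [ 27.1 461.6]
122.6 [262.3 166.5]
130 [262.  164.2]
140 [261.6 161.1]
150 [261.2 157.9]
[139  33]
```

View pics/s0c.png

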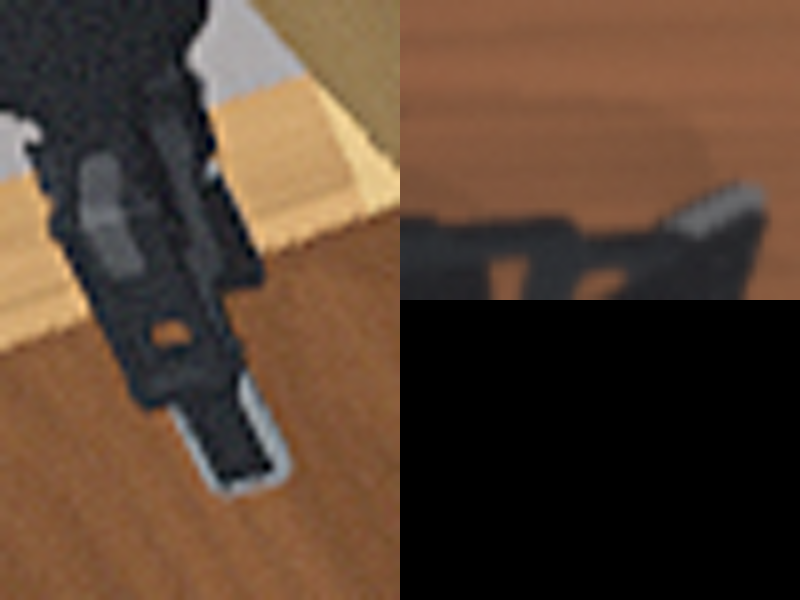

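```bash
python3 - <<'E'
from geo import *
for t in((47,464.5),(48.6,464)):
  X=tri(t,(32,140.6));print(X.round(1),proj("top",X)-t,proj("side",X).round(1))
print(proj("top",[106.,468,220]),proj("side",[106.,468,220]))
E
```

```text
[108.5 469.  238.1] [-1.2457117   3.26727793] [ 34.1 140.7]
[109.  465.2 240.5] [-1.45510051  3.8118969 ] [ 34.5 140.7]
[ 51.75414299 466.24390786] [ 36.33916626 147.69872944]
```

Reported fingertips look about 25 mm lower than in the pictures: tips appear at (248.7,161.7) and (274.9,153.3). Going 15 mm deeper is safe either way, so I'll do that and then close gently.

Emit:
arm_command(increments=[{"dr":[0,0,0],"offset":[0,0,0.07],"hand":0.3},{"dr":[0,0,0],"offset":[0,0,0.07],"hand":0.3},{"dr":[0,0,0],"offset":[0,0,0],"hand":-1},{"dr":[0,0,0],"offset":[0,0,0],"hand":-1},{"dr":[0,0,0],"offset":[0,0,0],"hand":-1},{"dr":[0,0,0],"offset":[0,0,0],"hand":-1},{"dr":[0,0,0],"offset":[0,0,0],"hand":-1},{"dr":[0,0,0],"offset":[0,0,0],"hand":-1}], grip_force=30)

```text
time_s: 4.15
eef_pos: [530.9, 213.4, 105.2]
ee_rot: [0.0, 0.765, 0.644, 0.0]
force: [-0.5, -0.5, 1.5]
grip_width: 0.165
grip_force: 32.0
```

```bash
python3 plan.py 530.7 213.2 121 -0.17 0; python3 - <<'E'
from rig import ctrl
import cv2
a=ctrl.capture("side");cv2.imwrite("pics/s2.png",a[:,:,::-1]);a=a[110:230,200:360];cv2.imwrite("pics/g2.png",cv2.resize(a[:,:,::-1],(800,600),interpolation=cv2.INTER_CUBIC))
E
```

```text
t 4.15 pos [530.9 213.4 105.2] F [-0.5 -0.5  1.5] gw 0.165 gf 32.0
turn units [ 0.001 -0.    -0.003] offset now-frame [-0.002 -0.001 -0.132] target-frame [-0.002 -0.001 -0.132]
```

View pics/g2.png

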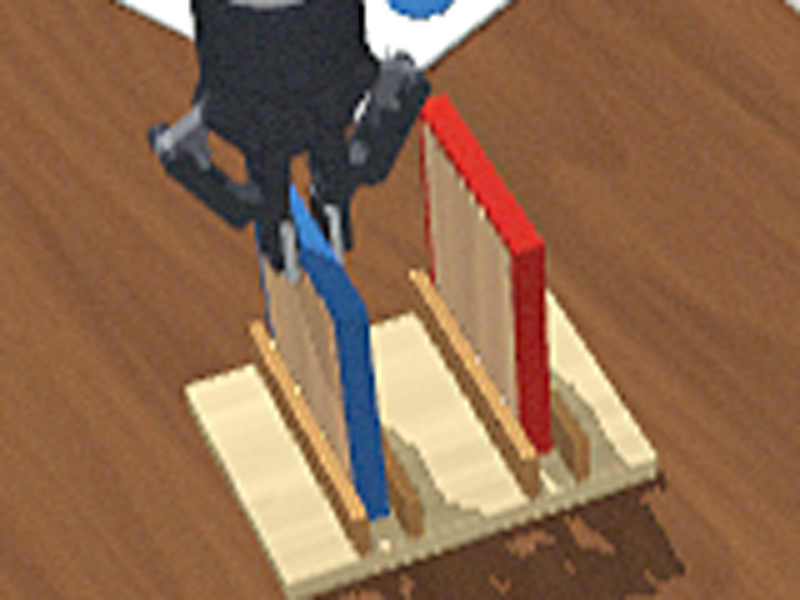

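The grasp holds: 32 N, width 0.165, about 15 mm. The panel's underside is about 90.2 mm ahead of the TCP. Next I'll lift it out.

Emit:
arm_command(increments=[{"dr":[0,0,0],"offset":[0,0,-0.1],"hand":-1},{"dr":[0,0,0],"offset":[0,0,-0.2],"hand":-1},{"dr":[0,0,0],"offset":[0,0,-0.3],"hand":-1},{"dr":[0,0,0],"offset":[0,0,-0.4],"hand":-1},{"dr":[0,0,0],"offset":[0,0,-0.4],"hand":-1},{"dr":[0,0,0.1],"offset":[0,0,0],"hand":-1},{"dr":[0,0,0],"offset":[0,0,0],"hand":-1}], grip_force=50)

```text
time_s: 4.9
eef_pos: [530.7, 213.5, 274.4]
ee_rot: [0.0, 0.79, 0.613, 0.001]
force: [0.7, -0.1, -3.2]
grip_width: 0.161
grip_force: 51.4
```

```bash
python3 - <<'E'
import numpy as np
c,s=np.cos(.26),np.sin(.26);e=np.array([c,s,0]);v=np.array([0,0,c])-s*e;S=np.array([539.4,-186.8,67])
for h in (110,60,25,8,2,0): print(h,(S+(90.2+h)*v).round(1))
E
python3 plan.py 490.2 -200 262 0.26 0;python3 plan.py 490.2 -200 260 0.26 0.26
```

```text
110 [ 489.7 -200.   260.5]
60 [ 502.1 -196.7  212.2]
25 [ 510.8 -194.4  178.3]
8 [ 515.  -193.3  161.9]
2 [ 516.5 -192.9  156.1]
0 [ 517.  -192.8  154.2]
t 4.9 pos [530.7 213.5 274.4] F [ 0.7 -0.1 -3.2] gw 0.161 gf 51.4
turn units [ 0.002 -0.    -0.651] offset now-frame [-3.422  0.529  0.101] target-frame [-3.243 -1.212  0.103]
t 4.9 pos [530.7 213.5 274.4] F [ 0.7 -0.1 -3.2] gw 0.161 gf 51.4
turn units [-0.321  0.084 -0.647] offset now-frame [-3.422  0.529  0.118] target-frame [-3.243 -1.202 -0.196]
```

Emit:
arm_command(increments=[{"dr":[0,0,0],"offset":[-0.15,0.02,0],"hand":-1},{"dr":[0,0,0],"offset":[-0.3,0.05,0],"hand":-1},{"dr":[0,0,0],"offset":[-0.36,0.06,0],"hand":-1},{"dr":[0,0,0],"offset":[-0.36,0.06,0],"hand":-1},{"dr":[0,0,0],"offset":[-0.36,0.06,0],"hand":-1},{"dr":[0,0,0],"offset":[-0.36,0.06,0],"hand":-1},{"dr":[0,0,0],"offset":[-0.36,0.06,0],"hand":-1},{"dr":[0,0,0],"offset":[-0.36,0.06,0],"hand":-1}])

```text
time_s: 5.7
eef_pos: [502.1, -104.2, 272.1]
ee_rot: [-0.001, 0.789, 0.614, -0.001]
force: [0.3, 0.4, -2.6]
grip_width: 0.163
grip_force: 51.3
```

Emit:
arm_command(increments=[{"dr":[0,0,0],"offset":[-0.36,0.06,0],"hand":-1},{"dr":[0,0,0],"offset":[-0.3,0.03,0],"hand":-1},{"dr":[0,0,0],"offset":[-0.15,0,0],"hand":-1},{"dr":[-0.08,0.021,-0.162],"offset":[0,0,0],"hand":-1},{"dr":[-0.08,0.021,-0.162],"offset":[0,0,0],"hand":-1},{"dr":[-0.08,0.021,-0.162],"offset":[0,0,0],"hand":-1},{"dr":[-0.08,0.021,-0.162],"offset":[0,0,0],"hand":-1},{"dr":[0,0,0],"offset":[0,0,0],"hand":-1}])

```text
time_s: 6.5
eef_pos: [488.2, -199.7, 271.9]
ee_rot: [0.077, 0.604, 0.787, 0.102]
force: [0.7, -0.9, -1.7]
grip_width: 0.161
grip_force: 51.3
```

```bash
python3 plan.py 502.1 -196.7 212.2 0.26 0.26
```

```text
t 6.5 pos [ 488.2 -199.7  271.9] F [ 0.7 -0.9 -1.7] gw 0.161 gf 51.3
turn units [-0.005 -0.003  0.003] offset now-frame [-0.007 -0.011  0.512] target-frame [-0.006 -0.013  0.511]
```

Emit:
arm_command(increments=[{"dr":[0,0,0],"offset":[-0.006,0.018,0.2],"hand":-1},{"dr":[0,0,0],"offset":[0,0,0.2],"hand":-1},{"dr":[0,0,0],"offset":[0,0,0.15],"hand":-1},{"dr":[0,0,0],"offset":[0,0,0.12],"hand":-1},{"dr":[0,0,0],"offset":[0,0,0.09],"hand":-1},{"dr":[0,0,0],"offset":[0,0,0],"hand":-1}])

```text
time_s: 7.1
eef_pos: [513.7, -193.0, 183.7]
ee_rot: [0.076, 0.604, 0.786, 0.101]
force: [-0.8, 0.6, -2.2]
grip_width: 0.158
grip_force: 51.3
```

```bash
python3 plan.py 517.0 -192.8 154.2 0.26 0.26; python3 - <<'E'
from geo import *
from scipy.spatial.transform import Rotation as Ro
c,sn=np.cos(.26),np.sin(.26);e=np.array([c,sn,0]);k=np.array([0,0,1.]);ey=np.array([-sn,c,0]);v=c*k-sn*e;u=c*e+sn*k
S=np.array([539.4,-186.8,67])
s=ctrl.sense();q=s["ee_rot"];R=Ro.from_quat([q[1],q[2],q[3],q[0]]).as_matrix();o=s["eef_pos"]+90.2*R[:,2]
pan=[o+a*R[:,1]+b*R[:,0]-h*R[:,2] for a,b in((-7.5,-60),(7.5,-60),(7.5,60),(-7.5,60)) for h in(0,140)]
print("panel rel seat u,y,v",np.round([(o-S)@u,(o-S)@ey,(o-S)@v],1))
lip=[S+15.5*u+y*ey+6*v for y in(-90,90)];bk=[S-8.5*u+y*ey+h*v for y in(-60,60) for h in(0,78)]
out=[]
for n,(x,y,w,h) in {"side":(320,215,100,150),"top":(335,170,100,150)}.items():
    im=ctrl.capture(n)[:,:,::-1].copy();cv2.imwrite(f"pics/{n}3.png",im)
    o_=cv2.resize(im[y:y+h,x:x+w],(400,600),interpolation=cv2.INTER_CUBIC)
    P_=lambda X:tuple(int(z) for z in ((proj(n,X)-[x,y]+.5)*4))
    for i,j in((0,1),(2,3),(4,5),(6,7),(0,2),(2,4),(4,6),(6,0),(1,3),(3,5),(5,7),(7,1)): cv2.line(o_,P_(pan[i]),P_(pan[j]),(0,255,255),1)
    cv2.line(o_,P_(lip[0]),P_(lip[1]),(0,0,255),1)
    for i,j in((0,1),(2,3),(1,3)): cv2.line(o_,P_(bk[i]),P_(bk[j]),(0,255,0),1)
    out.append(o_)
cv2.imwrite("pics/h.png",np.hstack(out))
E
```

```text
t 7.1 pos [ 513.7 -193.   183.7] F [-0.8  0.6 -2.2] gw 0.158 gf 51.3
turn units [-0.007 -0.004 -0.   ] offset now-frame [-0.006 -0.036  0.245] target-frame [-0.005 -0.037  0.244]
panel rel seat u,y,v [ 3.9  0.9 29.4]
```

View pics/h.png

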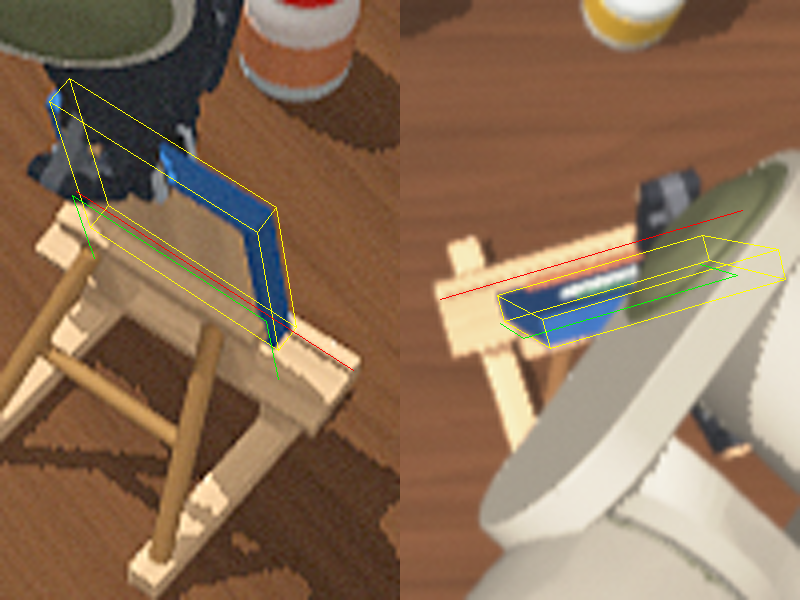

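The predicted panel outline matches both views. It is 29 mm above the ledge and 4 mm in front of the seat point, with the ledge and back overlays on target. I'll lower it slowly.

Emit:
arm_command(increments=[{"dr":[0,0,0],"offset":[0,0,0.05],"hand":-1},{"dr":[0,0,0],"offset":[0,0,0.05],"hand":-1},{"dr":[0,0,0],"offset":[0,0,0.04],"hand":-1},{"dr":[0,0,0],"offset":[0,0,0.03],"hand":-1},{"dr":[0,0,0],"offset":[0,0,0.02],"hand":-1},{"dr":[0,0,0],"offset":[0,0,0.01],"hand":-1},{"dr":[0,0,0],"offset":[0,0,0],"hand":-1},{"dr":[0,0,0],"offset":[0,0,0],"hand":-1}], grip_force=25)

```text
time_s: 8.0
eef_pos: [520.0, -192.3, 162.3]
ee_rot: [0.078, 0.604, 0.787, 0.102]
force: [-0.1, -0.4, -2.3]
grip_width: 0.161
grip_force: 51.4
```

```bash
python3 plan.py 517.0 -192.8 154.2 0.26 0.26
```

```text
t 8.0 pos [ 520.  -192.3  162.3] F [-0.1 -0.4 -2.3] gw 0.161 gf 51.4
turn units [-0.004 -0.     0.002] offset now-frame [ 0.002 -0.042  0.059] target-frame [ 0.002 -0.042  0.059]
```

Emit:
arm_command(increments=[{"dr":[0,0,0],"offset":[0,-0.01,0.01],"hand":-1},{"dr":[0,0,0],"offset":[0,0,0.01],"hand":-1},{"dr":[0,0,0],"offset":[0,0,0.01],"hand":-1},{"dr":[0,0,0],"offset":[0,0,0.01],"hand":-1},{"dr":[0,0,0],"offset":[0,0,0],"hand":-1},{"dr":[0,0,0],"offset":[0,0,0],"hand":-1}], grip_force=25)

```text
time_s: 8.6
eef_pos: [520.0, -192.2, 157.2]
ee_rot: [0.078, 0.604, 0.787, 0.102]
force: [-0.4, 0.1, -2.3]
grip_width: 0.164
grip_force: 51.4
```

Emit:
arm_command(increments=[{"dr":[0,0,0],"offset":[0,0,0.01],"hand":-1},{"dr":[0,0,0],"offset":[0,0,0],"hand":-1},{"dr":[0,0,0],"offset":[0,0,0],"hand":-1}])

```text
time_s: 8.9
eef_pos: [520.3, -192.1, 156.0]
ee_rot: [0.078, 0.604, 0.787, 0.102]
force: [-0.4, 1.1, -1.5]
grip_width: 0.159
grip_force: 51.4
```

Emit:
arm_command(increments=[{"dr":[0,0,0],"offset":[0,0,0.01],"hand":-1},{"dr":[0,0,0],"offset":[0,0,0],"hand":-1},{"dr":[0,0,0],"offset":[0,0,0],"hand":-1}])

```text
time_s: 9.2
eef_pos: [520.8, -192.3, 155.2]
ee_rot: [0.078, 0.604, 0.787, 0.102]
force: [-1.1, -1.7, 2.0]
grip_width: 0.16
grip_force: 51.9
```

The panel touches the ledge, with Fz rising by about 4 N. I'll ease it back towards the easel's back.

Emit:
arm_command(increments=[{"dr":[0,0,0],"offset":[0,-0.01,0],"hand":-1},{"dr":[0,0,0],"offset":[0,-0.01,0],"hand":-1},{"dr":[0,0,0],"offset":[0,-0.008,0],"hand":-1},{"dr":[0,0,0],"offset":[0,0,0],"hand":-1},{"dr":[0,0,0],"offset":[0,0,0],"hand":-1}])

```text
time_s: 9.7
eef_pos: [517.6, -193.0, 154.3]
ee_rot: [0.078, 0.604, 0.787, 0.102]
force: [0.4, -0.7, 5.3]
grip_width: 0.165
grip_force: 52.3
```

```bash
python3 plan.py 517.0 -192.8 154.2 0.26 0.26
```

```text
t 9.7 pos [ 517.6 -193.   154.3] F [ 0.4 -0.7  5.3] gw 0.165 gf 52.3
turn units [-0.003 -0.     0.002] offset now-frame [ 0.003 -0.005 -0.   ] target-frame [ 0.003 -0.005 -0.   ]
```

Emit:
arm_command(increments=[{"dr":[0,0,0],"offset":[0,0,0],"hand":-0.65},{"dr":[0,0,0],"offset":[0,0,0],"hand":-0.6},{"dr":[0,0,0],"offset":[0,0,0],"hand":-0.5},{"dr":[0,0,0],"offset":[0,0,0],"hand":-0.3},{"dr":[0,0,0],"offset":[0,0,0],"hand":0},{"dr":[0,0,0],"offset":[0,0,0],"hand":0.2},{"dr":[0,0,0],"offset":[0,0,0],"hand":0.2},{"dr":[0,0,0],"offset":[0,0,0],"hand":0.2}])

```text
time_s: 10.5
eef_pos: [517.5, -192.8, 154.0]
ee_rot: [0.078, 0.604, 0.787, 0.102]
force: [-0.8, 0.2, 0.8]
grip_width: 0.602
grip_force: 0.0
```

Emit:
arm_command(increments=[{"dr":[0,0,0],"offset":[0,0,-0.05],"hand":0.2},{"dr":[0,0,0],"offset":[0,0,-0.1],"hand":0.2},{"dr":[0,0,0],"offset":[0,0,-0.2],"hand":0.2},{"dr":[0,0,0],"offset":[0,0,-0.3],"hand":0.2},{"dr":[0,0,0],"offset":[0,0,-0.3],"hand":0.2},{"dr":[0,0,0],"offset":[0,0,-0.2],"hand":0.2},{"dr":[0,0,0],"offset":[0,0,0],"hand":0.2}])

```text
time_s: 11.2
eef_pos: [483.9, -202.9, 291.9]
ee_rot: [0.082, 0.604, 0.786, 0.101]
force: [1.0, -0.1, 0.3]
grip_width: 0.603
grip_force: 0.0
```

```bash
python3 - <<'E'
from geo import *
c,sn=np.cos(.26),np.sin(.26);e=np.array([c,sn,0]);k=np.array([0,0,1.]);ey=np.array([-sn,c,0]);v=c*k-sn*e;u=c*e+sn*k
S=np.array([539.4,-186.8,67])
pan=np.array([S+a*u+b*ey+h*v for a in(-7.5,7.5) for b in(-60,60) for h in(0,140)])
for n in("side","top"):
    im=ctrl.capture(n)[:,:,::-1].copy();cv2.imwrite(f"pics/{n}4.png",im)
    hull=cv2.convexHull(np.array([proj(n,p) for p in pan]).astype(np.float32)).astype(int)
    m=np.zeros(im.shape[:2],np.uint8);cv2.fillPoly(m,[hull],1)
    b=(im[:,:,0].astype(int)>im[:,:,2]*1.4+15).astype(np.uint8)
    x,y,w,h=cv2.boundingRect(hull);R=b[y-15:y+h+15,x-15:x+w+15]
    ys,xs=np.nonzero(R);print(n,"hull bbox",x,y,x+w,y+h,"blue bbox",xs.min()+x-15,ys.min()+y-15,xs.max()+x-14,ys.max()+y-14,"blue in hull",(b&m).sum(),"near outside",(R).sum()-(b&m).sum())
s=ctrl.sense();print(s["time_s"],s["eef_pos"],s["force"])
E
```

```text
side hull bbox 333 243 394 310 blue bbox 324 238 393 309 blue in hull 689 near outside 5
top hull bbox 357 229 428 258 blue bbox 359 231 412 257 blue in hull 495 near outside 0
11.3 [ 483.41128716 -201.97440744  287.83014967] [0.02008424 0.4227634  0.60128143]
```

```bash
python3 -c "
from rig import ctrl
print(ctrl.finish_job())"
```

```text
the job is handed in; nothing more can be done
None
```

The blue painting is on the leftmost easel, painted side to the front, let go with the gripper clear and handed in at about 11.3 s; both cameras show it within a couple of pixels of the seat pose, but the judge returned no verdict.

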